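# Close the burner filter housing and hold its cover down on the seal

### The job

A new filter is in the burner housing: pick the steel cover up off the bench by its handle and lower it, without dropping it, into the rim of the housing, with its fastener over the receiver post. Then turn the quarter-turn fastener clockwise until its slot lines up with the two index marks on the cover, and last press the cover down against its springy seal until it is flush with the rim. Finish while still holding it pressed flush (do not let go), and leave everything else on the bench where it is.

Things in the scene. Friction and masses are not known exactly. Their poses are not given: they have to be found in the camera images.
- housing: fixed grey steel box, open on top, 230 (its x) x 180 (its y) x 75 mm tall; a paper filter cartridge lies inside, a brass pipe union sticks out of its +x end. Stands left or right of the cover, turned up to 20 degrees. Origin: centre of its underside; z up
- rim (a point): centre of the housing's opening, level with the top face of the rim, 75 mm above the bench. The opening is 206 (x) x 156 (y) mm. A thin steel tab leans outward above the middle of each side of the rim, up to 87 mm above the bench; the tabs guide the cover in if it is up to about 8 mm off
- seal (a joint): how far the black sprung seal ring inside the rim (200 x 150 mm outside, 12 mm wide) is pushed down, m. Free (0) its top is 5 mm below the rim; it stops at 0.007. 2.2 N per mm. The cover's weight sinks it about 2 mm, leaving the cover's top 5 mm proud of the rim, its underside 68 mm above the bench. Pressing it flush (underside at 63 mm, the stop) takes about 11 N more; 25 N does no harm
- receiver (a point): top of the steel receiver post inside the housing, on its centre line, 68 mm from its centre towards -x (the end away from the pipe union), 53 mm above the bench; the cover's fastener belongs above it
- cover: loose steel cover, a plate 200 (its x) x 150 (its y) x 12 mm, about 0.4 kg, lying on the bench right way up, turned up to 20 degrees. Origin: centre of its underside; z up. Fits into the rim with 3 mm play a side, its axes parallel to the housing's and its centre over the housing's. On top: the bar handle and, towards its -x end, the fastener. Centre of mass near its centre
- handle (a point): where to grip the cover's handle: a dark steel bar 66 mm long along the cover's x, 14 mm wide, 14 mm tall, on a post under each end; top 36 mm above the plate, 48 mm above the cover's underside. This point: middle of the bar's section, 12 mm from the cover's centre towards +x, 41 mm above its underside. The bar's top is a good place to press
- fastener (a joint): turn of the quarter-turn fastener relative to the cover, rad, growing clockwise from above. 0: wing and slot along the cover's y (across); 1.571: slot along the cover's x, in line with the two black index marks on the plate = aligned. Starts between 0.1 and 0.75; stops at 0 and 2.2, none at the aligned position; stays where it is left; takes 0.05 N m to turn
- wing (a point): the fastener's wing: an upright aluminium bar 40 mm long, 10 mm thick, 27 mm tall on a disc 40 mm across, a dark slot along its top, 32 mm above the plate. This point: on the turning axis, 23 mm above the plate (35 mm above the cover's underside), 68 mm from the cover's centre towards -x; its x axis lies across the thickness, y along the wing
- jacks: glassblower's jacks: a steel spring tool lying flat, about 225 x 40 x 11 mm; bystander, origin on its underside, to be left alone
- paddle: wooden paddle lying flat, 70 mm wide blade, about 265 mm long, 14 mm thick; bystander, origin on its underside, to be left alone
- block: dark wooden bowl-shaped block, 84 mm across, 50 mm tall; bystander, origin on its underside, to be left alone
- jar: amber glass jar with a steel lid, 68 mm across, 90 mm tall; bystander, origin on its underside, to be left alone
- vase: green glass vase, 84 mm across, 130 mm tall; bystander, origin on its underside, to be left alone
- cork_pad: cork pad 80 x 60 x 20 mm; bystander, origin on its underside, to be left alone
- scraper: flat spatula-like scraper lying on the bench; bystander, origin on its underside, to be left alone
Not all that is in view belongs to the job. What is shaped like the cover but yellow is not meant.

How it is judged:
On the way, in this order (a step that is already met when the one before it is completed fails the run):
1. the cover lies level in the rim of the housing on the seal, the right way round (horizontal distance between cover and housing below 0.008 m and angle between the x axis of cover and the x axis of housing, either way round below 0.08 rad and horizontal distance between wing and receiver below 0.02 m and angle between the z axis of cover and the z axis of housing, either way round below 0.04 rad and z of cover in the frame of housing below 0.0715 m), for 0.2 s.
2. with the cover in place, the fastener's slot is turned into line with the marks (all of step 1 and value of joint fastener between 1.421 and 1.721 rad), for 0.2 s.
At the end, for the whole second after the job is handed in: Still pressed by the robot (over 3 N), the cover is at rest in the rim (centre within 8 mm, turn 0.08 rad, level 0.04 rad), at most 2.2 mm proud of it, fastener over the receiver (20 mm), slot within 0.15 rad of the marks. The program ends holding (horizontal distance between cover and housing below 0.008 m and angle between the x axis of cover and the x axis of housing, either way round below 0.08 rad and horizontal distance between wing and receiver below 0.02 m and angle between the z axis of cover and the z axis of housing, either way round below 0.04 rad and value of joint fastener between 1.421 and 1.721 rad and z of cover in the frame of housing below 0.0652 m and linear speed of cover below 0.02 m/s and contact force between any of the fingers, the arm and cover above 3 N); the arm keeps its last pose, push and grip.
It fails at once if a bystander is shifted by more than 30 mm (distance of any of jacks, paddle, block, jar, vase, cork_pad, scraper from where it was at the start of the episode above 0.03 m).
It fails at once if the cover is dropped into the rim (faster than 0.45 m/s within 30 mm of its seat) (linear speed of cover above 0.45 m/s and horizontal distance between cover and housing below 0.05 m and z of cover in the frame of housing below 0.098 m).
It also fails if it takes over 64 s, if anything falls off the work surface, if the arm or the gripper's body presses on something with over 40 N, if the wrist force passes 120 N, or if a joint passes its speed limit or range.

### The arm

A 7-joint arm with a two-finger parallel gripper is mounted at the origin on the work surface. World frame = base frame: x ahead of the robot, y to its left, z up, the work surface at z = 0. Lengths are in m, angles in rad, forces in N, time in s.
With the tool pointing down it reaches from about 0.4 to 0.85 m from the base axis. Payload 4.5 kg.
Tool frame: the origin (TCP) lies where the fingers leave the gripper's body, on its centre line; the fingertips stand 64 mm ahead of it and the grasp point (between the pads) lies 45 mm ahead of it; z points along the fingers, y is the direction in which the jaws open and shut (so a half turn about z gives the same grasp; the last joint's range is limited). The gripper opens to 88 mm and grips with 3 to 60 N. Pads are 18 mm wide; open, the fingers measure 123 mm over their backs; the gripper's body (75 mm by 187 mm) begins 45 mm behind the grasp point.
Start: joints at [-1.092, 0.689, -0.195, 1.565, 0.157, 0.902, -0.215], TCP at [0.269, 0.564, 0.303] pointing down, gripper open.
Joint ranges: [-3.01, 3.01], [-0.46, 2.08], [-1.47, 1.51], [0.13, 2.56], [-1, 4.14], [0.04, 2.09], [-2.66, 2.66]. Speed limits (rad/s): [2.57, 2.57, 3.14, 3.14, 3.14, 3.14, 3.14].

### API

Orientations are given as a unit quaternion [x, y, z, w].
In Python, from plant import monitor, snapshot, workorder, finder gives the robot as it stands.
- The arm moves only by the tool carry_out, never from a script. Its argument "motion" is one flat list of numbers, 6 for each row, row after row: the shift along the tool's x, y, z in cm, then the turn, a rotation vector about the tool's x, y, z in rad. In form: [x, y, z, rx, ry, rz, x, y, z, rx, ry, rz, ...]. A call has 1 to 8 rows; each row shifts and turns the commanded pose from where the row before left it, along the tool's axes as they then stand; what a row does not reach is not made up. A row lasts 1/8 s, in which the tool goes at most 62.5 mm and 10.7 degrees, less where a joint would pass 70% of its speed; a pose out of reach is approached as far as the arm can. A call with a gripper value outside its range is refused whole. "hand" is the finger opening in cm, from 0 to 8.81, set as the call begins (left out, the last holds). The fingers move at their own pace and stop on an object; "grip_force" is the grip in N (left out, the last holds). Time passes only in rows, so rows that do not move let the fingers close. It gives the time, the measured TCP pose, the force and the opening at its end, in the units of the state.
- monitor.get_state(): the state, without advancing time (a new reading comes with each control period).
- snapshot(name): name is "scene" or "top" or "wrist"; returns a dict with "frame" (420x560x3 uint8, red, green, blue), "range_z" (420x560 float32, m along the optical axis (not along the pixel's ray), 0 where there is no reading), "fx", "fy", "cx", "cy" (pixels), "rvec" (rotation vector, rad) and "tvec" (3), from world to camera coordinates, as OpenCV has them; the wrist camera has in their place "hand_eye" (4x4, takes a point from camera to tool coordinates, whose origin is the TCP and whose axes are the flange's). Camera axes: x right, y down, z forward; pixel columns grow to the right and rows downward; lengths in m; the calibration is good to about 2 mm. A picture is of the moment at which its call begins: read the wrist's pose just before it.
- workorder.finish_job(): hands the job in, once; it reports no verdict.
Trained networks look in a picture, given as the dict that the camera call returned (one of the last four; its "shot" number tells which), for a name from the list of things; names that differ only in an ending like _2 or _b are one class to them, and where a whole thing is asked for, a point or a joint stands for the part that bears it (a point fixed in the world has none). Each returns a list of dicts, best first, with "p" (0 to 1); they miss things now and then, are a little off and sometimes report something else, mostly with a low value. They report only what shows in the picture. A call takes as long as a camera call. They do not tell look-alikes from the thing itself.
- finder.masks_of(picture, thing): "pixels" (420x560 bool, what is visible of it) and "extent" ([left, top, right, bottom] in pixels, round what is visible of it).
The state is a dict: "clock": time; "q": joint angles; "qd": joint speeds; "joint_torque": joint torques, N m; "tool_pos": TCP position; "eef_rot": TCP orientation; "contact_force": force on the tool from outside, world axes, zero at the start; "moment": the same for the moment, N m; "opening": opening from 0.0 (shut) to 1.0 (fully open).
Only numpy, scipy, OpenCV 4.12 (cv2) and the standard library are available. Lean on these libraries where they do the work, as an engineer would, in place of code of your own. Each camera call takes 0.05 s, during which the arm holds its last target. There are 200 camera calls.

## Working session

There is one attempt and no reset: what is moved stays moved. The work goes in short steps, Python scripts to look and compute and a tool call to move; the robot and the scene stay as the last step left them, time stands still between calls to the robot, and variables do not carry over. Pictures are saved under pics/ and viewed, about 8 in all and at most 12, crops included, and the job is handed in when it is done.

Besides the shell and the picture viewer there is one more tool, called after ">>>" as a command line: name --argument value ..., lists and objects as JSON in quotes. carry_out: Moves the arm, as the interface text tells. Its arguments: {"type":"object","properties":{"motion":{"type":"array"},"hand":{"type":"number"},"grip_force":{"type":"number"}},"required":["motion"]}

```bash
mkdir -p pics; ls; cat > h.py <<'E'
import numpy as np, cv2
from scipy.spatial.transform import Rotation as R
from plant import monitor, snapshot, workorder, finder
def cloud(p, st=None):
    z=p["range_z"]; v,u=np.mgrid[0:420,0:560]
    P=np.stack([(u-p["cx"])/p["fx"]*z,(v-p["cy"])/p["fy"]*z,z],-1)
    if "rvec" in p:
        M=R.from_rotvec(np.ravel(p["rvec"])).as_matrix(); W=(P-np.ravel(p["tvec"]))@M
    else:
        H=np.array(p["hand_eye"]); W=P@H[:3,:3].T+H[:3,3]
        W=W@R.from_quat(st["eef_rot"]).as_matrix().T+np.array(st["tool_pos"])
    W[z==0]=np.nan
    return W
E
python3 - <<'E'
from h import *
st=monitor.get_state(); print(st)
a=snapshot("scene");b=snapshot("top")
for n,p in (("scene",a),("top",b)):
    cv2.imwrite(f"pics/{n}0.png",p["frame"][:,:,::-1])
    np.savez(f"{n}0.npz",W=cloud(p),f=p["frame"])
    for t in ["cover","housing","handle","wing","jar","vase","block"]:
        for r in finder.masks_of(p,t)[:3]:
            W=cloud(p)[r["pixels"]]; print(n,t,round(r["p"],2),r["extent"],np.nanmedian(W,0).round(3),np.nanmax(W[:,2]).round(3))
E
```

```text
pics
{'clock': 0.0, 'q': array([-1.09222395,  0.69001993, -0.19451702,  1.56636494,  0.15731585,
        0.90247379, -0.21510715]), 'qd': array([-0.00022993, -0.00077714,  0.00014314,  0.00026152,  0.00134568,
        0.0004554 ,  0.00046313]), 'joint_torque': array([ 1.57532918e-04, -5.27564085e+01, -1.26694869e+00, -1.53430420e+01,
       -5.26427315e-02,  6.69065077e-03,  1.80830966e-04]), 'tool_pos': array([0.26872133, 0.56370392, 0.30188199]), 'eef_rot': array([ 2.20512707e-01,  9.75383653e-01, -9.25908455e-04, -1.37574541e-04]), 'contact_force': array([ 0.69488028,  0.10698586, -0.44595383]), 'moment': array([ 0.05272452, -0.04539717, -0.02112161]), 'opening': 0.9983574105219476}
scene cover 0.93 [319.5, 166.3, 376.0, 197.5] [0.231 0.271 0.012] 0.05
scene cover 0.83 [184.8, 215.4, 250.8, 266.8] [ 0.553 -0.192  0.011] 0.05
scene cover 0.64 [133.2, 181.8, 201.8, 217.4] [ 0.295 -0.391  0.011] 0.05
scene housing 0.57 [327.1, 203.9, 396.1, 281.5] [0.61  0.221 0.053] 0.091
scene handle 0.89 [184.9, 216.8, 251.7, 264.9] [ 0.551 -0.192  0.011] 0.05
scene handle 0.58 [136.6, 182.6, 200.
[... 698 characters left out ...]
ing 0.78 [136.5, 126.9, 231.9, 239.7] [0.591 0.219 0.059] 0.093
top handle 0.81 [116.2, 289.6, 212.5, 374.8] [0.214 0.271 0.013] 0.053
top handle 0.67 [310.1, 162.7, 376.6, 248.0] [ 0.528 -0.194  0.013] 0.055
top handle 0.6 [377.6, 257.8, 475.2, 343.1] [ 0.274 -0.397  0.013] 0.056
top wing 0.8 [184.7, 334.7, 196.1, 352.7] [0.192 0.207 0.02 ] 0.048
top wing 0.58 [443.2, 303.6, 460.8, 322.4] [ 0.243 -0.451  0.023] 0.049
top wing 0.48 [332.4, 217.7, 345.2, 234.3] [ 0.465 -0.176  0.021] 0.051
top jar 0.68 [220.0, 95.7, 246.7, 125.4] [0.775 0.09  0.088] 0.098
top vase 0.92 [81.8, 129.3, 125.8, 160.4] [0.689 0.413 0.094] 0.137
top block 0.7 [421.7, 197.8, 455.5, 229.4] [ 0.495 -0.439  0.025] 0.058
```

```bash
python3 -c "
import cv2
for n in('top',):
    cv2.imwrite('pics/top0b.png',cv2.resize(cv2.imread('pics/top0.png'),(800,600),interpolation=3))
cv2.imwrite('pics/sc0b.png',cv2.resize(cv2.imread('pics/scene0.png')[140:340,100:500],(800,400),interpolation=3))"
```

```text
(no output)
```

View pics/top0b.png

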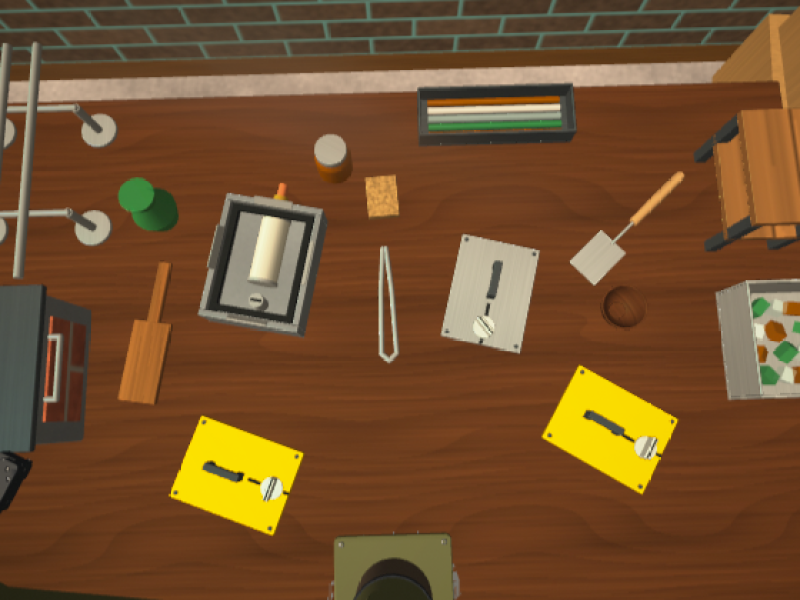

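View pics/sc0b.png

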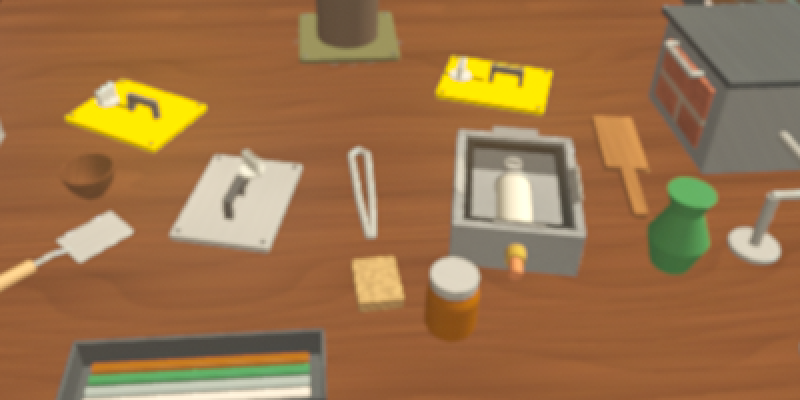

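The top view shows the steel cover at about (490,293) in the 800x600 picture, with its fastener end towards the robot. The housing is at (265,260), with its pipe union away from the robot, so both x axes point roughly along world +x. The jacks lie between them at (388,300), and the two yellow covers are decoys.

```bash
cat >> h.py <<'E'
def rect(W,xy,zlo,zhi,rad=0.16):
    m=(W[...,2]>zlo)&(W[...,2]<zhi)&(np.hypot(W[...,0]-xy[0],W[...,1]-xy[1])<rad)
    n,l,s,c=cv2.connectedComponentsWithStats(m.astype(np.uint8)); k=1+np.argmax(s[1:,4])
    P=W[l==k]; c,wh,a=cv2.minAreaRect((P[:,:2]*1000).astype(np.float32))
    a%=90; a=a-90 if a>45 else a
    return np.round(c,1),np.round(wh,1),round(a,2),len(P),np.median(P[:,2]).round(4)
E
python3 - <<'E'
from h import *
for n in("top","scene"):
    d=np.load(n+"0.npz");W=d["W"]
    print(n,"bench",np.nanmedian(W[300:330,280:300,2]) if n=="top" else '')
    print(" cover",rect(W,(.54,-.19),.007,.025))
    print(" rim",rect(W,(.6,.22),.065,.083))
    print(" rim+",rect(W,(.6,.22),.06,.1))
    for x,y in((.47,-.178),(.54,-.19)):
        m=(W[...,2]>.034)&(np.hypot(W[...,0]-x,W[...,1]-y)<.045); P=W[m]
        print(" part",cv2.minAreaRect((P[:,:2]*1000).astype(np.float32)),len(P),np.percentile(P[:,2],[50,95]).round(4))
E
```

```text
top bench 0.001104532867162898
 cover (array([ 531.4, -196.2]), array([150.6, 206. ]), -14.66, 3867, np.float64(0.0129))
 rim (array([588.3, 220.1]), array([180.8, 230.9]), -11.81, 2658, np.float64(0.0726))
 rim+ (array([588.3, 220.2]), array([181. , 230.9]), -11.81, 3334, np.float64(0.0723))
 part ((464.916748046875, -178.6533660888672), (39.2939567565918, 10.49977970123291), 35.078983306884766) 72 [0.0443 0.0475]
 part ((549.9378051757812, -200.46548461914062), (14.319293975830078, 63.17890930175781), 75.41319274902344) 143 [0.0486 0.052 ]
scene bench 
 cover (array([ 532.5, -193.3]), array([151.4, 204.7]), -13.76, 1900, np.float64(0.011))
 rim (array([589.7, 222.4]), array([180.2, 234.3]), -11.83, 1472, np.float64(0.0713))
 rim+ (array([590.5, 222.2]), array([180.2, 235.8]), -11.79, 1802, np.float64(0.071))
 part ((470.2431640625, -176.918701171875), (40.722782135009766, 11.178196907043457), 31.85928726196289) 40 [0.0411 0.0455]
 part ((550.6883544921875, -198.39920043945312), (14.979269027709961, 63.36983108520508), 75.31767272949219) 82 [0.046  0.0491]
```

```bash
cat >> h.py <<'E'
def plan(x,y,z,yaw):  # grasp point target, tool-y yaw in deg, tool pointing down
    s=monitor.get_state(); M=R.from_quat(s["eef_rot"]).as_matrix(); a=np.radians(yaw)
    ty=np.array([np.cos(a),np.sin(a),0]); tz=np.array([0,0,-1.]); T=np.stack([np.cross(ty,tz),ty,tz],1)
    d=M.T@(np.array([x,y,z+.045])-s["tool_pos"]); r=R.from_matrix(M.T@T).as_rotvec()
    g=s["tool_pos"]+.045*M[:,2]
    print("grasp",g.round(4),"yaw",np.degrees(np.arctan2(M[1,1],M[0,1])).round(1),"F",s["contact_force"].round(1),"open",round(s["opening"]*88.1,1),"t",s["clock"])
    print("move cm",(d*100).round(2),"n",np.ceil(np.linalg.norm(d)/.0625),"rot",r.round(3))
E
python3 -c "
from h import *
plan(.535,-.195,.26,75.5)"
```

```text
grasp [0.2689 0.5642 0.2578] yaw 64.5 F [0.4 0.5 0.2] open 88.1 t 0.8
move cm [-56.69 -57.09  -0.23] n 13.0 rot [ 0.    -0.    -0.192]
```

>>> carry_out --motion '[-4,-4.1,0,0,0,0,-4,-4.1,0,0,0,0,-4,-4.1,0,0,0,0,-4,-4.1,0,0,0,0,-4,-4.1,0,0,0,0,-4,-4.1,0,0,0,0,-4,-4.1,0,0,0,0]'

```text
clock: 1.68
tool_pos: [0.3989, 0.1831, 0.303]
eef_rot: [0.22, 0.975, 0.0, 0.0]
contact_force: [1.3, 0.1, -0.3]
opening: 0.997
```

>>> carry_out --motion '[-4,-4.1,0,0,0,0,-4,-4.1,0,0,0,0,-4,-4.1,0,0,0,0,-4,-4.1,0,0,0,0,-4,-4.1,0,0,0,0,-4,-4.1,0,0,0,0,-4,-4.1,0,0,0,0,0,0,0,0,0,-0.18]'

```text
clock: 2.68
tool_pos: [0.5278, -0.2008, 0.3024]
eef_rot: [0.134, 0.991, -0.002, 0.001]
contact_force: [-0.5, 1.9, 1.0]
opening: 1.001
```

```bash
python3 - <<'E'
from h import *
plan(.535,-.195,.13,75.5)
s=monitor.get_state(); p=snapshot("wrist"); W=cloud(p,s); np.savez("w1.npz",W=W,f=p["frame"])
cv2.imwrite("pics/w1.png",p["frame"][:,:,::-1])
print(np.isfinite(W[...,2]).mean(), rect(W,(.53,-.195),.007,.025))
for x,y in((.467,-.178),(.547,-.199)):
    m=(W[...,2]>.036)&(np.hypot(W[...,0]-x,W[...,1]-y)<.042); P=W[m]
    if len(P): print(" part",cv2.minAreaRect((P[:,:2]*1000).astype(np.float32)),len(P),np.percentile(P[:,2],[50,95]).round(4))
E
```

```text
grasp [ 0.5279 -0.201   0.2574] yaw 74.6 F [-0.5  1.9  1. ] open 88.2 t 2.675
move cm [-0.51  0.79 12.74] n 3.0 rot [-0.003  0.002 -0.016]
0.996156462585034 (array([ 531. , -194.6]), array([150.2, 199.8]), -14.4, 16310, np.float64(0.0121))
 part ((479.7823181152344, -180.7711944580078), (38.205230712890625, 57.93368148803711), 72.93012237548828) 4436 [0.3198 0.3434]
 part ((545.2633056640625, -183.87521362304688), (52.64501953125, 77.78137969970703), 84.7737808227539) 6417 [0.3359 0.3432]
```

```bash
python3 - <<'E'
from h import *
W=np.load("w1.npz")["W"]
for x,y in((.465,-.178),(.543,-.198)):
    m=(W[...,2]>.038)&(W[...,2]<.06)&(np.hypot(W[...,0]-x,W[...,1]-y)<.042); P=W[m]
    print(" part",cv2.minAreaRect((P[:,:2]*1000).astype(np.float32)),len(P),np.percentile(P[:,2],[50,95]).round(4))
plan(.5435,-.1976,.041,75.6)
E
```

```text
part ((465.1342468261719, -177.84893798828125), (39.776084899902344, 9.957685470581055), 36.12975311279297) 315 [0.0441 0.0455]
 part ((550.0, -199.61631774902344), (13.620088577270508, 65.64092254638672), 75.08999633789062) 633 [0.0479 0.0491]
grasp [ 0.5275 -0.1981  0.2574] yaw 75.1 F [-0.1  0.2  0.4] open 88.1 t 2.725
move cm [-1.53  0.47 21.64] n 4.0 rot [-0.001  0.001 -0.008]
```

View pics/w1.png

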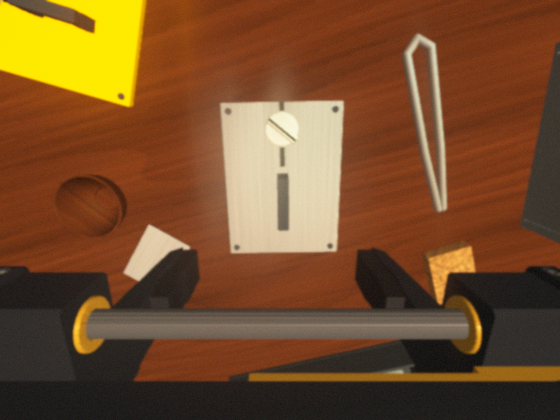

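The wrist view shows the steel cover at (283,177), with the wing near (282,128) and the bar at (283,202). The path down to the handle is clear.

>>> carry_out --motion '[-1.5,0.5,3,0,0,0,0,0,5,0,0,0,0,0,5,0,0,0,0,0,3,0,0,0,0,0,0,0,0,0,0,0,0,0,0,0]' --hand 6

```text
clock: 3.48
tool_pos: [0.5441, -0.1937, 0.1439]
eef_rot: [0.132, 0.991, 0.0, 0.001]
contact_force: [-0.1, 0.2, 1.1]
opening: 0.677
```

```bash
python3 -c "
from h import *
plan(.5426,-.1976,.041,75.5)"
```

```text
grasp [ 0.5442 -0.1937  0.0989] yaw 74.8 F [-0.1  0.2  1.1] open 59.7 t 3.475
move cm [ 0.05 -0.42  5.79] n 1.0 rot [ 0.     0.002 -0.012]
```

>>> carry_out --motion '[0,-0.4,3,0,0,0,0,0,2,0,0,-0.01,0,0,0.8,0,0,0,0,0,0,0,0,0,0,0,0,0,0,0]'

```text
clock: 4.1
tool_pos: [0.5427, -0.1978, 0.0854]
eef_rot: [0.127, 0.992, 0.0, 0.001]
contact_force: [-0.7, -0.6, -0.6]
opening: 0.683
```

>>> carry_out --motion '[0,0,0,0,0,0,0,0,0,0,0,0,0,0,0,0,0,0,0,0,0,0,0,0,0,0,0,0,0,0,0,0,0,0,0,0]' --hand 0.4 --grip_force 55

```text
clock: 4.85
tool_pos: [0.5422, -0.1979, 0.0847]
eef_rot: [0.127, 0.992, -0.0, -0.0]
contact_force: [0.1, -1.0, 0.3]
opening: 0.146
```

>>> carry_out --motion '[0,0,-1,0,0,0,0,0,-2,0,0,0,0,0,-4,0,0,0,0,0,-5,0,0,0,0,0,-5,0,0,0,0,0,-4,0,0,0,0,0,0,0,0,0,0,0,0,0,0,0]'

```text
clock: 5.85
tool_pos: [0.541, -0.1978, 0.2933]
eef_rot: [0.127, 0.992, 0.0, -0.002]
contact_force: [-0.9, 0.4, -4.2]
opening: 0.146
```

```bash
python3 - <<'E'
from h import *
a=np.radians(-11.8)
plan(.589+.012*np.cos(a),.221+.012*np.sin(a),.25,78.2)
p=snapshot("scene"); s=snapshot("wrist")
cv2.imwrite("pics/lift.png",np.hstack([p["frame"][150:350,100:400],s["frame"][0:200,:300]])[:,:,::-1])
E
```

```text
grasp [ 0.5408 -0.1977  0.2483] yaw 75.4 F [-0.9  0.4 -4.2] open 12.9 t 5.85
move cm [ 4.71 41.79 -0.16] n 7.0 rot [-0.    -0.003 -0.049]
```

View pics/lift.png

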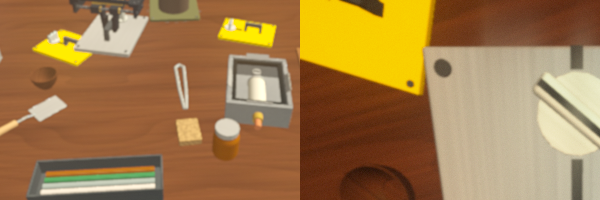

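The cover is gripped and lifted, and it looks level. Next I carry it across to the housing.

>>> carry_out --motion '[0.3,2.8,0,0,0,0,0.6,5,0,0,0,0,0.7,6,0,0,0,0,0.7,6,0,0,0,0,0.7,6,0,0,0,0,0.7,6,0,0,0,0,0.6,5,0,0,0,0,0.3,3,0,0,0,0]'

```text
clock: 6.95
tool_pos: [0.5968, 0.2028, 0.2927]
eef_rot: [0.125, 0.992, 0.0, -0.002]
contact_force: [-0.1, -1.2, -3.6]
opening: 0.147
```

>>> carry_out --motion '[0.1,2,0,0,0,0,0,0,0,0,0,-0.05,0,0,0,0,0,0,0,0,0,0,0,0]'

```text
clock: 7.45
tool_pos: [0.6021, 0.2172, 0.2941]
eef_rot: [0.103, 0.995, -0.001, -0.0]
contact_force: [0.4, -0.1, -3.9]
opening: 0.145
```

```bash
python3 - <<'E'
from h import *
a=np.radians(-11.8)
plan(.5885+.0117*np.cos(a),.2213+.0117*np.sin(a),.145,78.2)
s=monitor.get_state(); p=snapshot("wrist"); W=cloud(p,s); np.savez("w2.npz",W=W,f=p["frame"])
cv2.imwrite("pics/w2.png",p["frame"][:,:,::-1])
# plate of the cover in hand: fit plane
m=(abs(W[...,2]-s["tool_pos"][2]+.045+.041-.012)<.008)&(np.hypot(W[...,0]-.59,W[...,1]-.22)<.14)
P=W[m]; A=np.c_[P[:,:2]-P[:,:2].mean(0),np.ones(len(P))]; print("plate tilt",np.linalg.lstsq(A,P[:,2],rcond=None)[0].round(4),m.sum())
print(cv2.minAreaRect((P[:,:2]*1000).astype(np.float32)))
E
```

```text
grasp [0.6021 0.2172 0.2491] yaw 78.1 F [ 0.4 -0.1 -3.9] open 12.8 t 7.45
move cm [ 0.24  0.14 10.41] n 2.0 rot [-0.001 -0.001 -0.001]
plate tilt [ 0.0044 -0.0011  0.2213] 59489
((589.6459350585938, 220.15286254882812), (150.02182006835938, 197.2025146484375), 78.11678314208984)
```

View pics/w2.png

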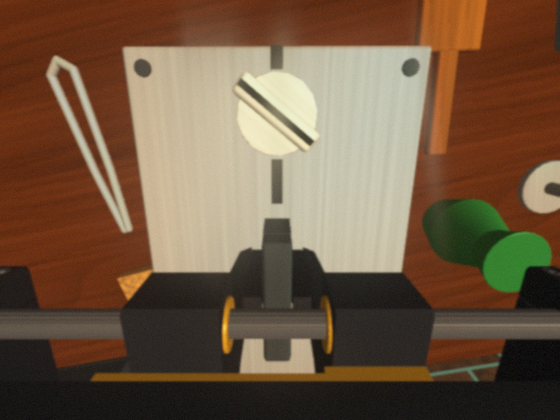

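The plate is level (tilt about 0.004) and lines up with the housing. Lowering it now.

>>> carry_out --motion '[0.2,0.1,2.5,0,0,0,0,0,4,0,0,0,0,0,3,0,0,0,0,0,1.5,0,0,0,0,0,0,0,0,0,0,0,0,0,0,0]'

```text
clock: 8.25
tool_pos: [0.6012, 0.2203, 0.1861]
eef_rot: [0.102, 0.995, 0.001, 0.001]
contact_force: [-0.5, -0.2, -4.4]
opening: 0.144
```

>>> carry_out --motion '[0,0,0.5,0,0,0,0,0,0.5,0,0,0,0,0,0.5,0,0,0,0,0,0.3,0,0,0,0,0,0,0,0,0,0,0,0,0,0,0]'

```text
clock: 9.0
tool_pos: [0.6004, 0.22, 0.1668]
eef_rot: [0.102, 0.995, 0.0, 0.0]
contact_force: [0.9, 0.7, -4.3]
opening: 0.148
```

```bash
python3 - <<'E'
from h import *
a=np.radians(-11.8)
plan(.5885+.0117*np.cos(a),.2213+.0117*np.sin(a),.109,78.2)
E
```

```text
grasp [0.6004 0.22   0.1218] yaw 78.3 F [ 0.9  0.7 -4.3] open 13.0 t 9.0
move cm [ 0.02 -0.11  1.28] n 1.0 rot [0.    0.    0.001]
```

>>> carry_out --motion '[0,-0.1,0.3,0,0,0,0,0,0.4,0,0,0,0,0,0.3,0,0,0,0,0,0.3,0,0,0,0,0,0,0,0,0,0,0,0,0,0,0]'

```text
clock: 9.75
tool_pos: [0.6001, 0.2189, 0.1538]
eef_rot: [0.102, 0.995, 0.0, 0.0]
contact_force: [-0.5, -0.0, -2.5]
opening: 0.149
```

```bash
python3 - <<'E'
from h import *
a=np.radians(-11.8)
plan(.5885+.0117*np.cos(a),.2213+.0117*np.sin(a),.109,78.2)
p=snapshot("top"); s=snapshot("scene")
f=lambda i,r:cv2.resize(i,r,interpolation=2)
cv2.imwrite("pics/seat.png",np.hstack([f(p["frame"][110:260,110:260],(400,400)),f(s["frame"][190:290,310:410],(400,400))])[:,:,::-1])
E
```

```text
grasp [0.6001 0.2189 0.1088] yaw 78.3 F [-0.5 -0.  -2.5] open 13.2 t 9.75
move cm [ 0.01 -0.   -0.02] n 1.0 rot [0.    0.    0.001]
```

View pics/seat.png

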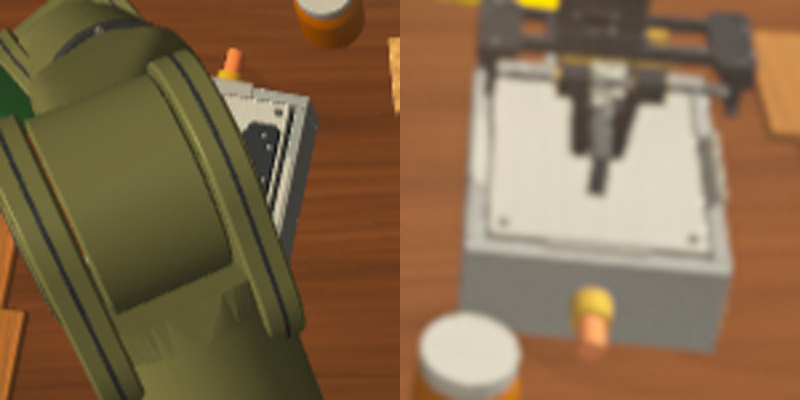

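The right panel shows the cover inside the rim on all sides, and the wrist load has dropped, so the seal is carrying it. I'll let go and rise.

>>> carry_out --motion '[0,0,0,0,0,0,0,0,0,0,0,0,0,0,0,0,0,0,0,0,-1,0,0,0,0,0,-4,0,0,0,0,0,-5,0,0,0,0,0,-5,0,0,0,0,0,0,0,0,0]' --hand 4

```text
clock: 10.85
tool_pos: [0.6021, 0.2201, 0.3091]
eef_rot: [0.102, 0.995, 0.003, 0.004]
contact_force: [-0.5, -0.3, -0.8]
opening: 0.45
```

```bash
python3 - <<'E'
from h import *
s=monitor.get_state(); p=snapshot("wrist"); W=cloud(p,s)
cv2.imwrite("pics/w3.png",p["frame"][:,:,::-1])
def pl(lo,hi,c,r):
    m=(W[...,2]>lo)&(W[...,2]<hi)&(np.hypot(W[...,0]-c[0],W[...,1]-c[1])<r); P=W[m]
    return P,cv2.minAreaRect((P[:,:2]*1000).astype(np.float32))
print("all .07-.09",rect(W,(.588,.221),.065,.09))
P,r=pl(.1,.125,(.522,.235),.035); print("wing",r,len(P),np.percentile(P[:,2],[50,95]))
P,r=pl(.1,.125,(.6,.219),.042); print("bar",r,len(P),np.percentile(P[:,2],[50,95]))
P,_=pl(.07,.092,(.57,.225),.07); A=np.c_[P[:,:2]-P[:,:2].mean(0),np.ones(len(P))]; print("plate",np.linalg.lstsq(A,P[:,2],rcond=None)[0].round(4))
w=cv2.minAreaRect((pl(.1,.125,(.522,.235),.035)[0][:,:2]*1000).astype(np.float32))[0]
plan(w[0]/1000,w[1]/1000,.18,128.7)
E
```

```text
all .07-.09 (array([588.2, 221.8]), array([180.2, 230.2]), -11.75, 31696, np.float64(0.08))
wing ((522.464111328125, 235.43936157226562), (39.87017822265625, 9.910337448120117), 39.2366828918457) 496 [0.11200455 0.11349277]
bar ((608.1668701171875, 217.68797302246094), (13.332240104675293, 65.64009094238281), 77.96417236328125) 919 [0.11597856 0.11717538]
plate [-0.0128  0.0041  0.0805]
grasp [0.601  0.2194 0.2613] yaw 78.3 F [ 0.2  0.3 -0.4] open 40.0 t 10.9
move cm [ 8.03 -0.04  8.1 ] n 2.0 rot [ 0.001  0.005 -0.88 ]
```

View pics/w3.png

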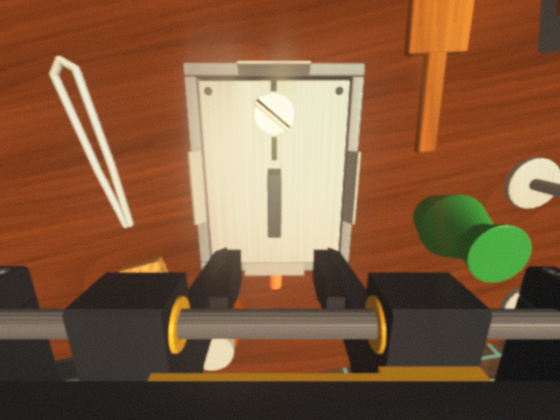

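The cover sits squarely in the rim. The wing is at (274,115), still turned about 51° short of the marks. I'll go over it and rotate the jaws to straddle it.

>>> carry_out --motion '[4,0,2,0,0,0,4,0,3,0,0,0,0,0,1,0,0,-0.178,0,0,0,0,0,-0.178,0,0,0,0,0,-0.178,0,0,0,0,0,-0.178,0,0,0,0,0,-0.178,0,0,0,0,0,0]'

```text
clock: 11.9
tool_pos: [0.5211, 0.2346, 0.2425]
eef_rot: [-0.335, 0.942, 0.0, -0.001]
contact_force: [0.1, -0.1, -0.3]
opening: 0.454
```

```bash
python3 -c "
from h import *
plan(.5225,.2354,.105,129.2)"
```

```text
grasp [0.521  0.2345 0.1975] yaw 129.2 F [ 0.1 -0.1 -0.3] open 40.0 t 11.9
move cm [-0.18 -0.03  9.25] n 2.0 rot [ 0.001 -0.003 -0.001]
```

>>> carry_out --motion '[-0.2,0,3,0,0,0,0,0,3,0,0,0,0,0,2,0,0,0,0,0,1.2,0,0,0,0,0,0,0,0,0,0,0,0,0,0,0]'

```text
clock: 12.65
tool_pos: [0.5236, 0.2367, 0.1523]
eef_rot: [-0.336, 0.942, 0.0, 0.001]
contact_force: [0.3, -0.5, 0.3]
opening: 0.453
```

```bash
python3 -c "
from h import *
plan(.5225,.2354,.105,129.2)"
```

```text
grasp [0.5237 0.2368 0.1073] yaw 129.2 F [ 0.3 -0.5  0.3] open 39.9 t 12.65
move cm [ 0.17 -0.03  0.23] n 1.0 rot [-0.     0.001  0.   ]
```

>>> carry_out --motion '[0.15,0,0.1,0,0,0,0,0,0,0,0,0,0,0,0,0,0,0,0,0,0,0,0,0,0,0,0,0,0,0]' --hand 0.4 --grip_force 20

```text
clock: 13.28
tool_pos: [0.5223, 0.2355, 0.1508]
eef_rot: [-0.336, 0.942, 0.0, 0.0]
contact_force: [-0.6, -1.4, 0.5]
opening: 0.116
```

>>> carry_out --motion '[0,0,0,0,0,0.14,0,0,0,0,0,0.15,0,0,0,0,0,0.15,0,0,0,0,0,0.15,0,0,0,0,0,0.15,0,0,0,0,0,0.15,0,0,0,0,0,0,0,0,0,0,0,0]'

```text
clock: 14.28
tool_pos: [0.5224, 0.2352, 0.1507]
eef_rot: [0.101, 0.995, -0.0, 0.0]
contact_force: [1.3, -1.4, 0.6]
opening: 0.109
```

```bash
python3 -c "
from h import *
plan(.5225,.2354,.105,78.2); print(monitor.get_state()['moment'])"
```

```text
grasp [0.5224 0.2352 0.1057] yaw 78.4 F [ 1.3 -1.4  0.6] open 9.6 t 14.275
move cm [-0.01  0.02  0.07] n 1.0 rot [-0.     0.     0.003]
[-0.23708155 -0.24004583 -0.03336468]
```

>>> carry_out --motion '[0,0,0,0,0,0,0,0,0,0,0,0,0,0,0,0,0,0,0,0,-1,0,0,0,0,0,-4,0,0,0,0,0,-5,0,0,0,-4,0,-3,0,0,0,-4,0,0,0,0,0]' --hand 4

```text
clock: 15.28
tool_pos: [0.6025, 0.22, 0.2851]
eef_rot: [0.102, 0.995, 0.002, 0.003]
contact_force: [0.5, 0.0, 0.1]
opening: 0.455
```

```bash
python3 - <<'E'
from h import *
s=monitor.get_state(); p=snapshot("wrist"); W=cloud(p,s)
cv2.imwrite("pics/w4.png",p["frame"][30:330,100:460,::-1])
def pl(lo,hi,c,r):
    m=(W[...,2]>lo)&(W[...,2]<hi)&(np.hypot(W[...,0]-c[0],W[...,1]-c[1])<r); P=W[m]
    return P,cv2.minAreaRect((P[:,:2]*1000).astype(np.float32))
print("all",rect(W,(.588,.221),.065,.09))
P,r=pl(.1,.125,(.522,.235),.035); print("wing",r,len(P),np.percentile(P[:,2],[50,95]))
P,b=pl(.1,.125,(.6,.219),.042); print("bar",b,len(P),np.percentile(P[:,2],[50,95]))
P,_=pl(.07,.092,(.57,.225),.07); A=np.c_[P[:,:2]-P[:,:2].mean(0),np.ones(len(P))]; print("plate",np.linalg.lstsq(A,P[:,2],rcond=None)[0].round(4))
plan(.600,.219,.111,78.2)
E
```

```text
all (array([587.7, 221.8]), array([180.4, 229.8]), -11.93, 35981, np.float64(0.08))
wing ((522.0459594726562, 235.528076171875), (9.270963668823242, 39.82988739013672), 78.41110229492188) 583 [0.11199259 0.11324325]
bar ((607.520751953125, 217.8954315185547), (13.284089088439941, 64.77799987792969), 78.3327407836914) 1061 [0.11591457 0.1169463 ]
plate [-0.013   0.0043  0.0805]
grasp [0.608  0.2165 0.2383] yaw 78.0 F [ 6.4 -0.9  0.3] open 40.1 t 15.325
move cm [ 0.91  0.06 12.73] n 3.0 rot [ 0.003  0.009 -0.004]
```

View pics/w4.png

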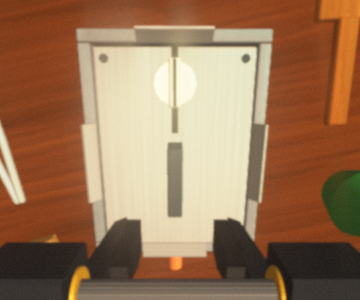

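The slot at (174,82) now lies in line with both index marks, within about 0.1° of the bar. Next I regrip the handle.

>>> carry_out --motion '[0,0,3,0,0,0,0,0,4,0,0,0,0,0,2,0,0,0,0,0,0,0,0,0,0,0,0,0,0,0]'

```text
clock: 15.95
tool_pos: [0.6009, 0.2196, 0.1919]
eef_rot: [0.102, 0.995, 0.001, 0.001]
contact_force: [0.8, -0.5, -0.2]
opening: 0.457
```

```bash
python3 -c "
from h import *
plan(.600,.219,.110,78.2)"
```

```text
grasp [0.601  0.2196 0.1469] yaw 78.3 F [ 0.8 -0.5 -0.2] open 40.3 t 15.95
move cm [ 0.09 -0.08  3.69] n 1.0 rot [0.001 0.001 0.001]
```

>>> carry_out --motion '[0.1,-0.1,2,0,0,0,0,0,1.2,0,0,0,0,0,0.5,0,0,0,0,0,0,0,0,0,0,0,0,0,0,0]'

```text
clock: 16.58
tool_pos: [0.5997, 0.2187, 0.1543]
eef_rot: [0.102, 0.995, 0.0, 0.0]
contact_force: [0.5, -0.3, 0.6]
opening: 0.454
```

>>> carry_out --motion '[0,0,0,0,0,0,0,0,0,0,0,0,0,0,0,0,0,0,0,0,0,0,0,0,0,0,0,0,0,0]' --hand 0.4 --grip_force 55

```text
clock: 17.2
tool_pos: [0.5994, 0.2187, 0.1538]
eef_rot: [0.102, 0.995, 0.0, 0.0]
contact_force: [0.5, -0.5, 0.3]
opening: 0.153
```

>>> carry_out --motion '[0,0,0.2,0,0,0,0,0,0.2,0,0,0,0,0,0.1,0,0,0,0,0,0,0,0,0,0,0,0,0,0,0]'

```text
clock: 17.82
tool_pos: [0.5994, 0.2187, 0.1498]
eef_rot: [0.102, 0.995, 0.0, 0.0]
contact_force: [-1.6, -1.1, 8.2]
opening: 0.143
```

>>> carry_out --motion '[0,0,0.15,0,0,0,0,0,0.15,0,0,0,0,0,0,0,0,0,0,0,0,0,0,0]'

```text
clock: 18.32
tool_pos: [0.5994, 0.2187, 0.1487]
eef_rot: [0.102, 0.995, 0.0, 0.001]
contact_force: [-5.7, -3.2, 21.5]
opening: 0.148
```

```bash
python3 - <<'E'
from h import *
s=monitor.get_state(); p=snapshot("wrist"); W=cloud(p,s)
cv2.imwrite("pics/w5.png",p["frame"][:,:,::-1])
def pl(lo,hi,c,r):
    m=(W[...,2]>lo)&(W[...,2]<hi)&(np.hypot(W[...,0]-c[0],W[...,1]-c[1])<r); return W[m]
P=pl(.095,.12,(.522,.235),.035); print("wing",cv2.minAreaRect((P[:,:2]*1000).astype(np.float32)),np.percentile(P[:,2],[50,95]))
P=pl(.06,.09,(.55,.23),.06); A=np.c_[P[:,:2]-P[:,:2].mean(0),np.ones(len(P))]; print("plate",np.linalg.lstsq(A,P[:,2],rcond=None)[0].round(4))
c,sn=np.cos(np.radians(-11.9)),np.sin(np.radians(-11.9)); D=W-[.588,.2217,0]; X=D[...,0]*c+D[...,1]*sn; Y=-D[...,0]*sn+D[...,1]*c
i=(abs(X)<95)&(abs(W[...,2]-.075)<.008)&(X<-.02)&(X>-.09)
for lo,hi in((-.089,-.082),(-.07,-.04),(.04,.07),(.082,.089)): print(lo,np.median(W[i&(Y>lo)&(Y<hi)][:,2]))
print(monitor.get_state()["contact_force"],monitor.get_state()["clock"])
E
```

```text
wing ((521.9212646484375, 235.45294189453125), (10.05439567565918, 39.84660720825195), 78.18890380859375) [0.10702565 0.10835875]
plate [-0.0083  0.0026  0.0757]
-0.089 0.07507019277407438
-0.07 0.07505009021962897
0.04 0.07517038915053409
0.082 0.07525521275214193
[-4.5974559  -2.09640923 21.22439179] 18.375
```

View pics/w5.png

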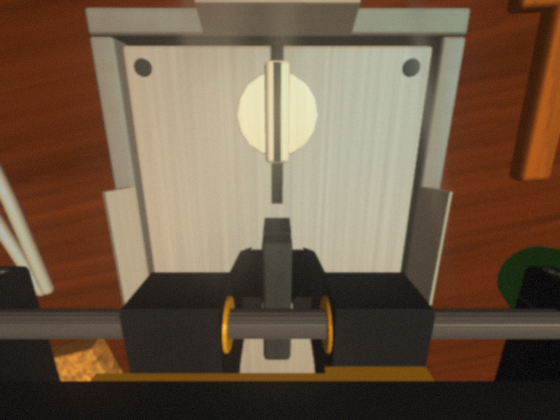

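The plate and rim are both at 75 mm, so the cover is flush. The slot at (277,110) lines up with the marks, and the push holds steady at 21 N.

```bash
python3 -c "
from h import *
print(workorder.finish_job()); s=monitor.get_state(); print(s['clock'],s['contact_force'])"
```

```text
the job is handed in; nothing more can be done
None
the job is handed in; nothing more can be done
```

The job is handed in: the steel cover sits flush in the housing rim and the arm is still gripping the handle and pressing down. I picked the cover up by its handle, lowered it onto the seal, and turned the fastener about 51° clockwise. Then I regripped the handle and pressed down to the stop. The robot clock read about 18.4 s of the 64 s allowed.

- **Flush:** the plate and the rim both measured 75.1–75.3 mm high, and the downward push was steady at about 21 N.
- **Slot:** its direction was within about 0.3° of the cover's and housing's axis, well inside the 0.15 rad limit.
- **Position:** the cover's centre came out about 1 mm from the housing's before the press. After it, the wing was within about 1 mm of where the receiver should be.
- **Tilt:** a plane fit gave about 0.009 rad, inside the 0.04 rad limit.
- **Bystanders:** I touched none of them. The ones visible in the later pictures looked unmoved, but I did not measure them.

No check failed. The handle bar's middle measured about 20 mm from the cover's centre, while the stated grip point is at 12 mm. I gripped at 12 mm, which worked. After hand-in the program gave no verdict and no further state readings, so I could not check the final second of holding.

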